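# Park the staining tray and put its lid on

## Robot

A 6-joint arm with a two-finger parallel gripper is mounted at the origin on the work surface. World frame = base frame: x ahead of the robot, y to its left, z up, the work surface at z = 0. Lengths are in m, angles in rad, forces in N, time in s.
With the tool pointing down it reaches from about 0.25 to 0.775 m from the base axis. Payload 8.9 kg.
Tool frame: the origin (TCP) lies where the fingers leave the gripper's body, on its centre line; the fingertips stand arm.nose_length ahead of it and the grasp point (between the pads) lies 54 mm ahead of it (arm.nose_length is the distance from the TCP to the fingertips, in m); z points along the fingers, y is the line along which they close (so a half turn about z gives the same grasp; the last joint's range is limited). The gripper opens to 85 mm and grips with 20 to 120 N. Pads are 22 mm wide; open, the fingers measure 114 mm over their backs; the gripper's body (76 mm by 85 mm) begins 54 mm behind the grasp point. The pads swing forward as they close: fully open they stand 13 mm farther back than shut.
Start: joints at [1.141, 0.291, -0.153, 1.127, 0, 1.431], TCP at [0.151, 0.503, 0.304] pointing down, gripper open.
Joint ranges: [-2.52, 2.52], [-0.91, 1.74], [-1.3, 1.37], [-1.96, 2.02], [-1.52, 1.47], [-3.14, 3.14]. Speed limits (rad/s): [2.22, 2.22, 2.79, 3.14, 3.14, 3.14].

## Interface

Orientations are given as a unit quaternion [x, y, z, w].
In Python, from bench import readout, eyes, workorder, arm gives the robot as it stands.
- The arm moves only by the tool send_rows, never from a script. Its argument "deltas" is a list that holds one entry, the list of rows, each a list of 7 numbers: the finger opening in mm, from 0 to 85.4, then the shift along the tool's x, y, z in mm, then the turn, a rotation vector about the tool's x, y, z in rad. In form: [[[fingers, tx, ty, tz, rx, ry, rz], ...]]. A call has exactly 10 rows; each row shifts and turns the commanded pose from where the row before left it, along the tool's axes as they then stand; what a row does not reach is not made up. A row lasts 1/12 s, in which the tool goes at most 41.7 mm and 7.16 degrees, less where a joint would pass 70% of its speed; a pose out of reach is approached as far as the arm can. A call is refused whole if a number of a shift passes 41.7 or a number of a turn 0.125, either way. A call with a gripper value outside its range is refused whole. The fingers move at their own pace and stop on an object; "squeeze" is the grip in N (left out, the last holds). Time passes only in rows, so rows that do not move let the fingers close, or fill a call up. It gives the time, the measured TCP pose, the force, the opening and the grip force at its end, in the units of the state.
- readout.state(): the state, without advancing time (a new reading comes with each control period).
- eyes.read_camera(name): name is "scene" or "top" or "wrist"; returns the picture (480x640x3 uint8, red, green, blue); there is no depth.
- eyes.camera_params(name): a dict with "camera_matrix" (3x3 intrinsics, pixels), "D" ([k1, k2, p1, p2, k3] as OpenCV has them; the pictures are not rectified), "extrinsics" (4x4, takes a point from world to camera coordinates). Camera axes: x right, y up, looking along -z (the intrinsics and any distortion apply to the point x, -y, -z); pixel columns grow to the right and rows downward; lengths in m; the calibration is good to about 2 mm. A picture is of the moment at which its call begins: read the wrist's pose just before it. camera_params takes no time and is no camera call; for the wrist camera it gives the pose at the moment of the call.
- workorder.finish_job(): hands the job in; it is judged then, once.
The state is a dict: "clock": time; "q": joint angles; "joint_vel": joint speeds; "joint_torque": joint torques, N m; "ee_pos": TCP position; "eef_rot": TCP orientation; "force": force on the tool from outside, world axes, zero at the start; "wrist_torque": the same for the moment, N m; "opening": opening from 0.0 (shut) to 1.0 (fully open); "grasp_force": force on a finger pad.
Only numpy, scipy, OpenCV 4.12 (cv2) and the standard library are available. Lean on these libraries where they do the work, as an engineer would, in place of code of your own. Each camera call takes 0.05 s, during which the arm holds its last target. There are 200 camera calls.

## Task

Slide the open blue staining tray, flat on the bench and never lifted or tipped because its slides are wet, into the yellow tape outline so that it lies square inside the tape. Then put its grey lid on to keep the light out: rest one edge of the lid on the tray's rim first with the lid clearly tilted, pivot it down gently rather than letting it drop until it is fully seated, and let go. Leave everything else on the bench where it is.

Things in the scene. Friction and masses are not known exactly. Their poses are not given: they have to be found in the camera images.
- outline (a point): Rectangle of yellow tape, 19 mm wide, stuck flat on the black bench (0.6 mm, no obstacle). The inside of the tape measures 130 mm along its x axis and 210 mm along its y axis. This point is the centre of the rectangle on the bench.
- tray: Loose open blue plastic slide staining tray, 110 mm along its x axis, 190 mm along its y axis, 32 mm high, walls 3 mm thick; six glass slides fixed inside (slide tops at 17 mm). About 0.45 kg. Origin at the centre of its underside, z up. It starts left or right of the tape outline, the lid on the other side. Either way round is right. Inside the tape it has 10 mm to spare all round.
- lid_grip (a point): Centre of the handle bar on the grey lid, 43 mm above the lower edge of the lid's rim; axes along the lid's own, z up. The black bar runs along y: 100 mm long, 14 mm wide (x), 18 mm high, its underside 22 mm above the lid's top plate, on two legs 10 mm thick centred 45 mm either side of the middle. With the lid seated this point is 67 mm above the bench, over the tray's centre.
- lid_mid (a point): Centre of the lower edge plane of the lid's rim (24 mm above the bench when seated), lid axes. Loose grey coated-metal lid, 128 mm (x) by 208 mm (y), about 0.4 kg, lying flat: a 4 mm top plate, upper face at 12 mm, with a rim 3 mm thick hanging 8 mm below the plate all round. Seated, the plate rests on the tray's walls, the rim outside them with 6 mm to spare; either way round fits.
- jar: Bystander: square glass staining jar, 52 mm square, 88 mm high with a grey cap; origin at the centre of its underside.
- oil_bottle: Bystander: amber oil dropper bottle, 38 mm diameter, 96 mm high with a black cap; origin at the centre of its underside.
- wash_bottle: Bystander: white wash bottle with a red cap, 70 mm diameter, about 200 mm high with its spout; origin at the centre of its underside.
- tip_box: Bystander: blue pipette-tip box with a pale lid, 84 x 122 mm, 74 mm high; origin at the centre of its underside.
- slide_box: Bystander: closed white and green slide box, 97 x 172 mm, 34 mm high; origin at the centre of its underside.
- notepad: Bystander: yellow squared notepad with a red binding, 210 x 148 mm, 10 mm thick; origin at the centre of its underside.
Things that resemble listed ones, but are neither listed nor needed, are in the scene too. Of the things that look like the part that bears lid_grip, the larger one is meant.

How it is judged:
On the way, in this order (a step that is already met when the one before it is completed fails the run):
1. the tray lies at rest, square inside the tape outline, not yet covered (x of tray in the frame of outline between -0.012 and 0.012 m and y of tray in the frame of outline between -0.012 and 0.012 m and angle between the x axis of tray and the x axis of outline, either way round below 0.13 rad and linear speed of tray below 0.02 m/s and horizontal distance between lid_mid and tray above 0.06 m), for 0.2 s.
2. one edge of the tilted lid (6 degrees or more) rests on the tray (contact force between lid and tray above 0.2 N and angle between lid_mid's own z axis and vertical between 0.1 and 1 rad and horizontal distance between lid_mid and tray below 0.05 m), for 0.15 s.
At the end, for the whole second after the job is handed in: The tray lies flat on the bench inside the tape outline (centre within 12 mm along each axis of the outline, square within 0.13 rad), the lid is fully seated on it (plate on the walls within 2.5 mm, rim outside them all round), and both are at rest and released (x of tray in the frame of outline between -0.012 and 0.012 m and y of tray in the frame of outline between -0.012 and 0.012 m and angle between the x axis of tray and the x axis of outline, either way round below 0.13 rad and height (world z) of tray below 0.003 m and x of lid_mid in the frame of tray between -0.009 and 0.009 m and y of lid_mid in the frame of tray between -0.009 and 0.009 m and z of lid_mid in the frame of tray between 0.021 and 0.0265 m and angle between the z axis of lid_mid and the z axis of tray, either way round below 0.03 rad and linear speed of each of tray, lid below 0.01 m/s); the robot touches nothing.
It fails at once if the tray lifted more than 8 mm or tipped more than 0.12 rad (height (world z) of tray above 0.008 m or angle between tray's own z axis and vertical above 0.12 rad).
It fails at once if the lid let fall onto the tray (turning faster than 3.5 rad/s, or moving faster than 0.5 m/s, over it) (horizontal distance between lid_mid and tray below 0.05 m and (angular speed of lid above 3.5 rad/s or linear speed of lid above 0.5 m/s)).
It fails at once if a bystander moved more than 25 mm (distance of any of jar, oil_bottle, wash_bottle, tip_box, slide_box, notepad from where it was at the start of the episode above 0.025 m).
It also fails if it takes over 72 s, if anything falls off the work surface, if the arm or the gripper's body presses on something with over 40 N, if the wrist force passes 120 N, or if a joint passes its speed limit or range.

## Working session

There is one attempt and no reset: what is moved stays moved. The work goes in short steps, Python scripts to look and compute and a tool call to move; the robot and the scene stay as the last step left them, time stands still between calls to the robot, and variables do not carry over. Pictures are saved under pics/ and viewed, at most 10 in all, crops included, and the job is handed in when it is done.

Besides the shell and the picture viewer there is one more tool, called as a command line: name --argument value ..., lists and objects as JSON in quotes. send_rows: Moves the arm, as the interface text tells. Its arguments: {"type":"object","properties":{"deltas":{"type":"array","items":{"type":"array","items":{"type":"array","items":{"type":"number"}}}},"squeeze":{"type":"number"}},"required":["deltas"]}

```bash
ls; mkdir -p pics
python3 - <<'E'
from bench import readout, eyes, arm
import cv2
print(readout.state(), arm.nose_length)
for n in("top","scene"):
    im=eyes.read_camera(n); cv2.imwrite(f"pics/{n}1.png",im[:,:,::-1])
    print(n,eyes.camera_params(n))
print(eyes.camera_params("wrist"))
E
```

```text
pics
{'clock': 0.0, 'q': array([ 1.14069239e+00,  2.91288503e-01, -1.54109966e-01,  1.12671760e+00,
        3.34289531e-05,  1.43151270e+00]), 'joint_vel': array([ 0.00050135,  0.00121662, -0.00046992,  0.00115223,  0.00029007,
       -0.0005404 ]), 'joint_torque': array([ 2.43563460e-03, -5.37138999e+01,  3.31373942e+01,  1.58986053e-02,
       -1.34006891e-04, -2.16923132e-05]), 'ee_pos': array([0.1503734 , 0.50264656, 0.30333409]), 'eef_rot': array([ 1.44898246e-01,  9.89446341e-01, -6.28615145e-04, -2.01375390e-04]), 'force': array([0.18869885, 0.33954128, 0.12685223]), 'wrist_torque': array([-0.02717648, -0.02420797, -0.06164444]), 'grasp_force': 0.0, 'opening': 1.000266254026033} 0.0726
top {'camera_matrix': array([[534.35213033,   0.        , 311.87448497],
       [  0.        , 534.35213033, 238.87735296],
       [  0.        ,   0.        ,   1.        ]]), 'D': array([-0.06909601,  0.        ,  0.        ,  0.        ,  0.        ]), 'extrinsics': array([[ 0.00754792, -0.9999298 , -0.00913333,  0.00671028],
       [ 0.99739753,  0.00687326,  0.07176989, -0.55611674],
      
[... 533 characters left out ...]
-0.19443452,  0.66858919, -1.60252926],
       [ 0.        ,  0.        ,  0.        ,  1.        ]])}
{'camera_matrix': array([[400.9306458 ,   0.        , 322.33458469],
       [  0.        , 400.9306458 , 237.23505448],
       [  0.        ,   0.        ,   1.        ]]), 'D': array([0.0167144, 0.       , 0.       , 0.       , 0.       ]), 'extrinsics': array([[ 2.85754465e-01,  9.58302685e-01, -5.91495662e-04,
        -5.24738619e-01],
       [-9.22662163e-01,  2.74960013e-01, -2.70354440e-01,
         3.57652960e-02],
       [-2.58918748e-01,  7.78007389e-02,  9.62760680e-01,
        -3.78343908e-01],
       [ 0.00000000e+00,  0.00000000e+00,  0.00000000e+00,
         1.00000000e+00]])}
```

View pics/top1.png

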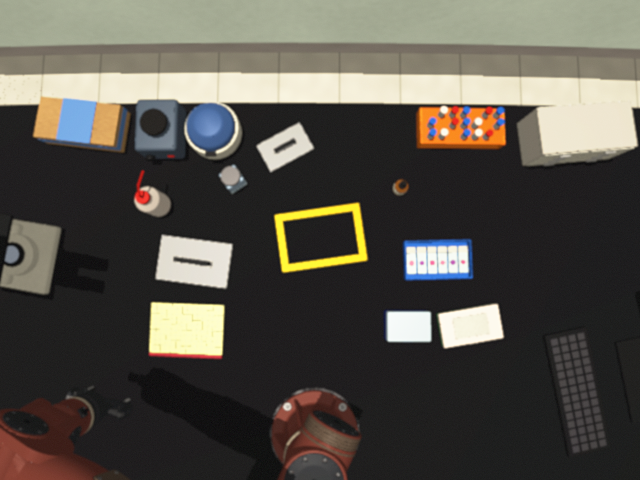

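View pics/scene1.png

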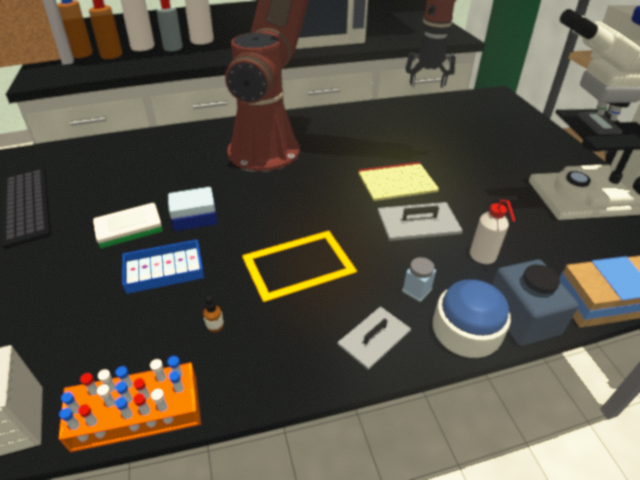

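The top picture shows two lid-like things: a large one at (194,261) and a small one at (285,147). By description the larger one is meant. The tray is at (437,260), and the only yellow tape is at (321,237). The notepad at (187,330) is also yellow, and the tip box at (408,326) is also blue.

```bash
cat > h.py <<'E'
import cv2, numpy as np
from bench import readout, eyes
from scipy.spatial.transform import Rotation as R
def plane(cam,px,z,P=None):
    P=P or eyes.camera_params(cam); K,D,E=P["camera_matrix"],P["D"],P["extrinsics"]
    n=cv2.undistortPoints(np.array(px,float).reshape(-1,1,2),K,D).reshape(-1,2)
    d=np.c_[n[:,0],-n[:,1],-np.ones(len(n))]@E[:3,:3]
    c=-E[:3,:3].T@E[:3,3]
    return (c+d*((z-c[2])/d[:,2])[:,None])
def proj(cam,X,P=None):
    P=P or eyes.camera_params(cam); E=P["extrinsics"]
    p=np.atleast_2d(X)@E[:3,:3].T+E[:3,3]; p=p*[1,-1,-1]
    return cv2.projectPoints(p,np.zeros(3),np.zeros(3),P["camera_matrix"],P["D"])[0].reshape(-1,2)
def rect(cam,mask,z,box):
    """largest blob in box=(x0,y0,x1,y1) -> world minAreaRect: centre, size along long, short, yaw of short axis"""
    m=np.zeros_like(mask,np.uint8); x0,y0,x1,y1=box; m[y0:y1,x0:x1]=mask[y0:y1,x0:x1]
    c=max(cv2.findContours(m,cv2.RETR_EXTERNAL,cv2.CHAIN_APPROX_NONE)[0],key=cv2.contourArea)
    w=plane(cam,c.reshape(-1,2),z)[:,:2].astype(np.float32)*1000
    (cx,cy),(a,b),an=cv2.minAreaRect(w)
    yaw=an if a<b else an+90   # short axis = x
    return cx,cy,max(a,b),min(a,b),(yaw+90)%180-90
E
python3 - <<'E'
from h import *
im=eyes.read_camera("top"); hsv=cv2.cvtColor(im,cv2.COLOR_RGB2HSV)
H,S,V=[hsv[:,:,i].astype(int) for i in range(3)]
print("tape",rect("top",(H>20)&(H<35)&(S>120)&(V>90),0,(260,190,385,285)))
print("tray",rect("top",(H>95)&(H<130)&(S>100)&(V>60),.032,(395,230,485,290)))
print("lid",rect("top",(V>90),.012,(145,225,245,295)))
print("bar",rect("top",(V<70),.050,(168,252,218,272)))
c=im[130:310,140:490]; cv2.imwrite("pics/c1.png",cv2.resize(c,None,fx=2.25,fy=2.25,interpolation=2)[:,:,::-1])
E
```

```text
tape (563.0604248046875, -13.86676025390625, 256.5121765136719, 176.2491455078125, 8.545736312866211)
tray (499.4060363769531, -349.6526794433594, 200.943359375, 118.34888458251953, 1.6366666555404663)
lid (489.81329345703125, 354.67620849609375, 214.37693786621094, 133.686767578125, -7.060920715332031)
bar (487.59375, 350.1341247558594, 98.91302490234375, 7.415766716003418, -6.785797119140625)
```

View pics/c1.png

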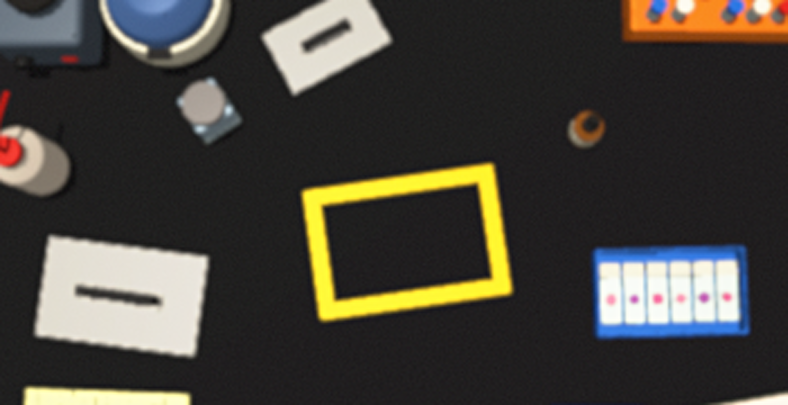

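The crop confirms the choice: the large lid with its bar is at about (120,296) in the crop, the tape inner rectangle is around (407,241), and the tray is at (671,292) with its slides showing. First I turn the tool to match the tray's yaw.

send_rows --deltas '[[[60,0,0,0,0,0,0.125],[60,0,0,0,0,0,0.125],[60,0,0,0,0,0,0.125],[60,0,0,0,0,0,0.125],[60,0,0,0,0,0,0.125],[60,0,0,0,0,0,0.125],[60,0,0,0,0,0,0.125],[60,0,0,0,0,0,0.125],[60,0,0,0,0,0,0.125],[60,0,0,0,0,0,0.125]]]' --squeeze 40

```text
clock: 0.98
ee_pos: [0.1504, 0.5028, 0.3037]
eef_rot: [0.699, 0.715, -0.0, 0.0]
force: [-0.0, 0.7, -0.2]
opening: 0.703
grasp_force: 0.0
```

```bash
cat >> h.py <<'E'
def goto(pos,yawy=None):
    """print tool-frame shift (mm) to bring TCP to pos and turn about tool z to bring tool y to yawy (deg)"""
    s=readout.state(); r=R.from_quat(s["eef_rot"]); M=r.as_matrix()
    print("t",round(s["clock"],2),"pos",(s["ee_pos"]*1000).round(1),"yawy",np.degrees(np.arctan2(M[1,1],M[0,1])).round(2),"z",M[:,2].round(4),
      "open",round(s["opening"]*85.4,1),"F",s["force"].round(1),"grip",round(s["grasp_force"],1),"q",s["q"].round(2))
    if pos is not None: print("shift",((M.T@(np.array(pos)-s["ee_pos"]))*1000).round(1))
    if yawy is not None: print("rz",round(-np.radians((yawy-np.degrees(np.arctan2(M[1,1],M[0,1]))+90)%180-90 if 0 else -(((yawy-np.degrees(np.arctan2(M[1,1],M[0,1]))+90)%180-90)*np.pi/180) if 0 else -np.radians((yawy-np.degrees(np.arctan2(M[1,1],M[0,1]))+90)%180-90),4))
E
python3 - <<'E'
s=open('h.py').read().split('    if yawy is not None')[0]
s+='''    if yawy is not None:
        d=(yawy-np.degrees(np.arctan2(M[1,1],M[0,1]))+90)%180-90
        print("rz",round(-np.radians(d),4))
'''
open('h.py','w').write(s)
E
python3 -c "
from h import *
goto([.45,-.352,.30],1.64)"
```

```text
t 0.98 pos [150.4 502.8 303.7] yawy 1.37 z [-2.e-04 -5.e-04 -1.e+00] open 60.1 F [-0.   0.7 -0.2] grip 0.0 q [ 1.14  0.29 -0.15  1.13  0.    2.69]
shift [-861.7  279.1    4. ]
rz -0.0047
```

send_rows --deltas '[[[60,-33,11,0,0,0,0],[60,-33,11,0,0,0,0],[60,-33,11,0,0,0,0],[60,-33,11,0,0,0,0],[60,-33,11,0,0,0,0],[60,-33,11,0,0,0,0],[60,-33,11,0,0,0,0],[60,-33,11,0,0,0,0],[60,-33,11,0,0,0,0],[60,-33,11,0,0,0,0]]]'

```text
clock: 1.82
ee_pos: [0.2703, 0.1749, 0.3039]
eef_rot: [0.696, 0.718, 0.0, 0.0]
force: [1.3, 0.2, 0.8]
opening: 0.701
grasp_force: 0.0
```

send_rows --deltas '[[[60,-33,11,0,0,0,0],[60,-33,11,0,0,0,0],[60,-33,11,0,0,0,0],[60,-33,11,0,0,0,0],[60,-33,11,0,0,0,0],[60,-33,11,0,0,0,0],[60,-33,11,0,0,0,0],[60,-33,11,0,0,0,0],[60,-33,11,0,0,0,0],[60,-33,11,0,0,0,0]]]'

```text
clock: 2.65
ee_pos: [0.3903, -0.152, 0.3038]
eef_rot: [0.697, 0.717, 0.0, -0.0]
force: [0.5, 0.9, -0.3]
opening: 0.702
grasp_force: 0.0
```

send_rows --deltas '[[[60,-33,10,0,0,0,0],[60,-33,10,0,0,0,0],[60,-33,10,0,0,0,0],[60,-33,10,0,0,0,0],[60,-33,10,0,0,0,0],[60,-30,10,0,0,0,0],[60,0,0,0,0,0,0],[60,0,0,0,0,0,0],[60,0,0,0,0,0,0],[60,0,0,0,0,0,0]]]'

```text
clock: 3.48
ee_pos: [0.4557, -0.3423, 0.3039]
eef_rot: [0.696, 0.718, 0.0, -0.0]
force: [0.2, 0.2, -0.4]
opening: 0.705
grasp_force: 0.0
```

Run:
```python
from h import *
goto([.45,-.352,.30],1.64)
P=eyes.camera_params("wrist"); im=eyes.read_camera("wrist"); cv2.imwrite("pics/w1.png",im[:,:,::-1])
import pickle; pickle.dump(P,open("w1.pkl","wb"))
```

```text
t 3.48 pos [ 455.7 -342.3  303.9] yawy 1.75 z [-5.e-04  6.e-04 -1.e+00] open 60.2 F [ 0.2  0.2 -0.4] grip 0.0 q [-0.77  0.38 -0.03  1.17  0.    0.77]
shift [-9.6 -6.   3.9]
rz 0.002
```

View pics/w1.png

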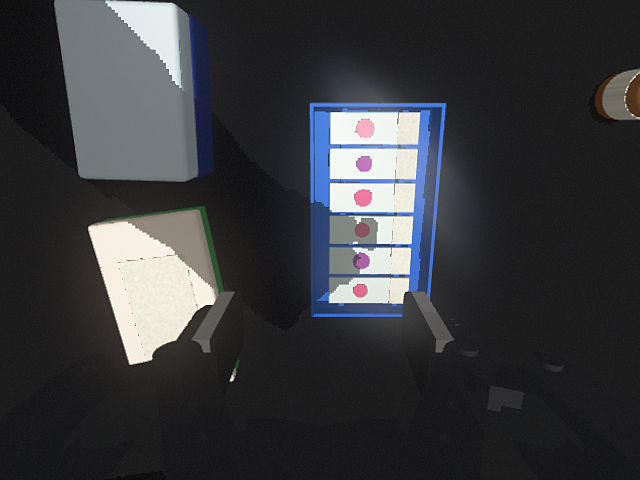

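The wrist view shows the tray with outer rim corners at about (310,104), (446,104), (432,316) and (311,315). The oil bottle is at (620,97), the tip box at upper left and the slide box at lower left.

Run:
```python
from h import *
import pickle; P=pickle.load(open("w1.pkl","rb"))
im=cv2.imread("pics/w1.png"); c=im[90:330,295:460]; cv2.imwrite("pics/c2.png",cv2.resize(c,None,fx=2.5,fy=2.5,interpolation=2))
w=plane("wrist",[(310,104),(446,104),(432,316),(311,315)],.032,P)*1000; print(w.round(1),w.mean(0))
hsv=cv2.cvtColor(im,cv2.COLOR_BGR2HSV); m=(hsv[:,:,0]>95)&(hsv[:,:,0]<130)&(hsv[:,:,1]>110)&(hsv[:,:,2]>70)
m=m.astype(np.uint8); m[:, :290]=0; m[:, 470:]=0
q=cv2.convexHull(np.argwhere(m)[:,::-1].astype(np.int32)); 
w=plane("wrist",q.reshape(-1,2),.032,P)[:,:2].astype(np.float32)*1000; print(cv2.minAreaRect(w))
w=plane("wrist",[(620,97),(60,180),(190,180),(205,0)],.07,P)*1000; print(w.round(0))
```

```text
[[ 443.2 -257.9   32. ]
 [ 553.1 -254.6   32. ]
 [ 561.7 -442.7   32. ]
 [ 448.5 -445.4   32. ]] [ 501.65262651 -350.13891334   32.        ]
((500.17779541015625, -349.96563720703125), (111.05952453613281, 190.29190063476562), 1.4555702209472656)
[[ 664. -249.   70.]
 [ 258. -320.   70.]
 [ 355. -317.   70.]
 [ 372. -196.   70.]]
```

View pics/c2.png

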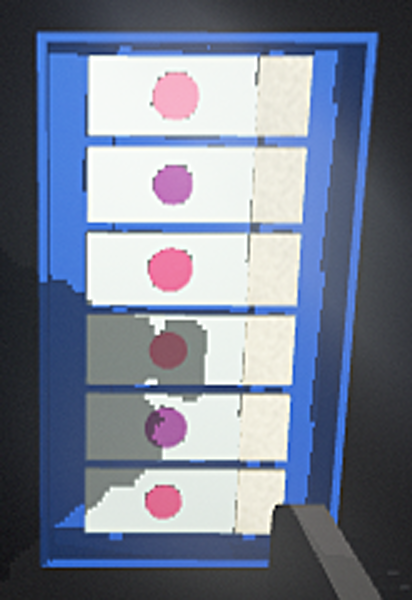

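send_rows --deltas '[[[30,-0.9,9.8,16,0,0,0],[30,-0.9,9.8,16,0,0,0],[30,-0.9,9.8,16,0,0,0],[30,-0.9,9.8,16,0,0,0],[30,-0.9,9.8,16,0,0,0],[30,-0.9,9.8,16,0,0,0],[30,-0.9,9.8,16,0,0,0],[30,-0.9,9.8,16,0,0,0],[30,-0.9,9.8,16,0,0,0],[30,-0.9,9.8,16,0,0,0]]]'

```text
clock: 4.37
ee_pos: [0.5547, -0.3484, 0.1437]
eef_rot: [0.696, 0.718, 0.0, 0.0]
force: [0.2, -0.3, 0.3]
opening: 0.353
grasp_force: 0.0
```

Run:
```python
from h import *
goto([.5537,-.3487,.096],1.46)
P=eyes.camera_params("wrist"); im=eyes.read_camera("wrist"); cv2.imwrite("pics/w2.png",im[:,:,::-1])
```

```text
t 4.37 pos [ 554.7 -348.4  143.7] yawy 1.78 z [ 3.e-04 -2.e-04 -1.e+00] open 30.2 F [ 0.2 -0.3  0.3] grip 0.0 q [-0.67  0.65 -0.01  0.91  0.    0.87]
shift [-0.3 -1.1 47.7]
rz 0.0055
```

View pics/w2.png

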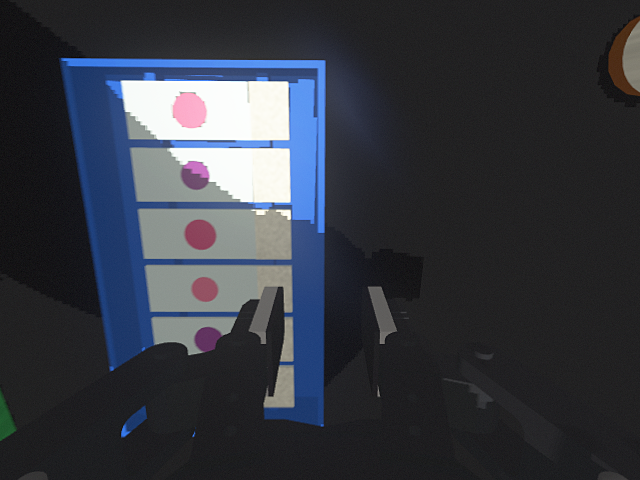

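The far wall at x≈322 px passes between the fingertips at 268 and 380, as intended. I go down now, then close.

send_rows --deltas '[[[30,0,-1,8,0,0,0.005],[30,0,0,8,0,0,0],[30,0,0,8,0,0,0],[30,0,0,8,0,0,0],[30,0,0,6,0,0,0],[30,0,0,5,0,0,0],[30,0,0,3,0,0,0],[30,0,0,1,0,0,0],[30,0,0,0,0,0,0],[30,0,0,0,0,0,0]]]'

```text
clock: 5.25
ee_pos: [0.5534, -0.3495, 0.0972]
eef_rot: [0.698, 0.716, 0.0, 0.0]
force: [-0.1, -0.3, 0.8]
opening: 0.35
grasp_force: 0.0
```

send_rows --deltas '[[[0,0,0,0,0,0,0],[0,0,0,0,0,0,0],[0,0,0,0,0,0,0],[0,0,0,0,0,0,0],[0,0,0,0,0,0,0],[0,0,0,0,0,0,0],[0,0,0,0,0,0,0],[0,0,0,0,0,0,0],[0,0,0,0,0,0,0],[0,0,0,0,0,0,0]]]'

```text
clock: 6.08
ee_pos: [0.5535, -0.3495, 0.0973]
eef_rot: [0.698, 0.716, 0.0, 0.0]
force: [-0.2, 1.3, 5.1]
opening: 0.017
grasp_force: 40.5
```

Run:
```python
from h import *
goto([.5537,-.3487,.096],1.46)
im=eyes.read_camera("top"); hsv=cv2.cvtColor(im,cv2.COLOR_RGB2HSV)
H,S,V=[hsv[:,:,i].astype(int) for i in range(3)]
# inside of tape: dark hole inside yellow
m=((H>20)&(H<35)&(S>120)&(V>90)).astype(np.uint8)
k=np.zeros_like(m); k[190:285,260:385]=m[190:285,260:385]
cs,h=cv2.findContours(k,cv2.RETR_CCOMP,cv2.CHAIN_APPROX_NONE)
for c,hh in zip(cs,h[0]):
    if cv2.contourArea(c)>500:
        w=plane("top",c.reshape(-1,2),0.0)[:,:2].astype(np.float32)*1000; print(hh[3],cv2.minAreaRect(w))
```

```text
t 6.08 pos [ 553.5 -349.5   97.3] yawy 1.44 z [ 6.e-04 -3.e-04 -1.e+00] open 1.4 F [-0.2  1.3  5.1] grip 40.5 q [-0.67  0.7  -0.05  0.82  0.    0.87]
shift [0.7 0.2 1.3]
rz -0.0004
-1 ((563.07080078125, -13.813827514648438), (176.25106811523438, 256.6017761230469), 8.53598403930664)
0 ((562.8875122070312, -13.76629638671875), (127.28926086425781, 207.25242614746094), 8.533658981323242)
```

send_rows --deltas '[[[0,8,1.7,0,0,0,0],[0,17,3.5,0,0,0,0],[0,17,3.5,0,0,0,0],[0,17,3.5,0,0,0,0],[0,17,3.5,0,0,0,0],[0,17,3.5,0,0,0,0],[0,17,3.5,0,0,0,0],[0,17,3.5,0,0,0,0],[0,17,3.5,0,0,0,0],[0,17,3.5,0,0,0,0]]]'

```text
clock: 6.97
ee_pos: [0.5827, -0.1872, 0.0973]
eef_rot: [0.698, 0.716, -0.001, 0.001]
force: [-0.4, -5.3, 4.0]
opening: 0.022
grasp_force: 40.5
```

```bash
python3 -c "
from h import *
goto([.6158,-.0068,.0973],8.53)"
```

```text
t 6.97 pos [ 582.7 -187.2   97.3] yawy 1.42 z [ 4.0e-04 -2.2e-03 -1.0e+00] open 1.9 F [-0.4 -5.3  4. ] grip 40.5 q [-0.43  0.63 -0.19  0.75 -0.    1.12]
shift [179.5  37.5  -0.4]
rz -0.1241
```

send_rows --deltas '[[[0,19,4,0,0,0,0],[0,19,4,0,0,0,0],[0,19,4,0,0,0,0],[0,19,4,0,0,0,0],[0,19,4,0,0,0,0],[0,19,4,0,0,0,0],[0,19,4,0,0,0,0],[0,19,4,0,0,0,0],[0,14,3,0,0,0,0],[0,8,1,0,0,0,0]]]'

```text
clock: 7.8
ee_pos: [0.6143, -0.0114, 0.0973]
eef_rot: [0.698, 0.716, -0.0, 0.001]
force: [-1.6, -5.6, 5.6]
opening: 0.018
grasp_force: 40.7
```

send_rows --deltas '[[[0,0,0,0,0,0,-0.02],[0,0,0,0,0,0,-0.02],[0,0,0,0,0,0,-0.02],[0,0,0,0,0,0,-0.02],[0,0,0,0,0,0,-0.02],[0,0,0,0,0,0,-0.02],[0,0,0,0,0,0,-0.004],[0,0,0,0,0,0,0],[0,0,0,0,0,0,0],[0,0,0,0,0,0,0]]]'

```text
clock: 8.63
ee_pos: [0.6141, -0.0115, 0.0973]
eef_rot: [0.652, 0.758, 0.001, -0.0]
force: [0.3, 3.4, 6.1]
opening: 0.015
grasp_force: 41.0
```

Run:
```python
from h import *
goto([.6158,-.0068,.0973],8.53)
P=eyes.camera_params("wrist");im=eyes.read_camera("wrist"); cv2.imwrite("pics/w3.png",im[:,:,::-1])
im=eyes.read_camera("top"); cv2.imwrite("pics/t3.png",cv2.resize(im[160:310,220:420],None,fx=4,fy=4,interpolation=2)[:,:,::-1])
```

```text
t 8.63 pos [614.1 -11.5  97.3] yawy 8.55 z [ 5.0e-04  1.6e-03 -1.0e+00] open 1.3 F [0.3 3.4 6.1] grip 41.0 q [-0.14  0.63 -0.18  0.75  0.    1.28]
shift [4.4 2.4 0. ]
rz 0.0004
```

View pics/t3.png

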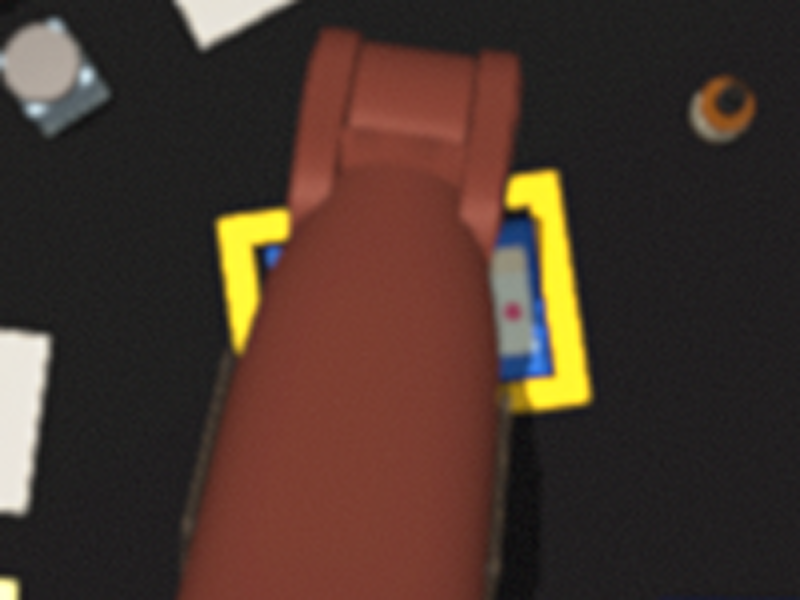

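The top view shows the tray inside the tape, with its right end at about (550,300) close to the tape's right inner edge at (545–555). It needs another 4.4 mm to the left and 2.4 mm up. I make that correction, release and rise.

send_rows --deltas '[[[0,2.2,1.2,0,0,0,0],[0,2.2,1.2,0,0,0,0],[0,0,0,0,0,0,0],[0,0,0,0,0,0,0],[0,0,0,0,0,0,0],[30,0,0,0,0,0,0],[30,0,0,0,0,0,0],[30,0,0,0,0,0,0],[30,0,0,0,0,0,0],[30,0,0,0,0,0,0]]]'

```text
clock: 9.57
ee_pos: [0.6156, -0.0078, 0.0967]
eef_rot: [0.652, 0.758, -0.0, -0.0]
force: [0.1, -0.1, 0.8]
opening: 0.351
grasp_force: 0.0
```

send_rows --deltas '[[[30,0,0,-5,0,0,0],[30,0,0,-15,0,0,0],[30,0,0,-25,0,0,0],[30,0,0,-30,0,0,0],[40,20,-10,-30,0,0,0],[40,40,-13,-25,0,0,0],[40,40,-14,-20,0,0,0],[40,40,-14,-20,0,0,0],[40,40,-13,-10,0,0,0],[40,40,-13,0,0,0,0]]]'

```text
clock: 10.4
ee_pos: [0.5151, 0.1839, 0.2714]
eef_rot: [0.653, 0.758, 0.002, 0.001]
force: [1.4, 0.1, 0.1]
opening: 0.463
grasp_force: 0.0
```

Run:
```python
from h import *
goto([.488,.353,.28],-7)
im=eyes.read_camera("top"); cv2.imwrite("pics/t4.png",cv2.resize(im[160:310,220:420],None,fx=4,fy=4,interpolation=2)[:,:,::-1])
hsv=cv2.cvtColor(im,cv2.COLOR_RGB2HSV)
H,S,V=[hsv[:,:,i].astype(int) for i in range(3)]
print("tape",rect("top",(H>20)&(H<35)&(S>120)&(V>90),0,(260,190,385,285)))
print("tray",rect("top",(H>95)&(H<130)&(S>100)&(V>60),.032,(260,190,385,285)))
P=eyes.camera_params("wrist");im=eyes.read_camera("wrist"); cv2.imwrite("pics/w4.png",im[:,:,::-1]); import pickle; pickle.dump(P,open("w4.pkl","wb"))
```

```text
t 10.4 pos [515.1 183.9 271.4] yawy 8.49 z [ 0.0044  0.001  -1.    ] open 39.5 F [1.4 0.1 0.1] grip 0.0 q [ 0.21  0.35 -0.16  1.06  0.    1.63]
shift [171.2  -1.8  -8.6]
rz 0.2704
tape (563.041748046875, -13.878952026367188, 256.50689697265625, 176.24696350097656, 8.556628227233887)
tray (560.7965698242188, -14.714035034179688, 194.71763610839844, 116.13555145263672, 8.553919792175293)
```

View pics/t4.png

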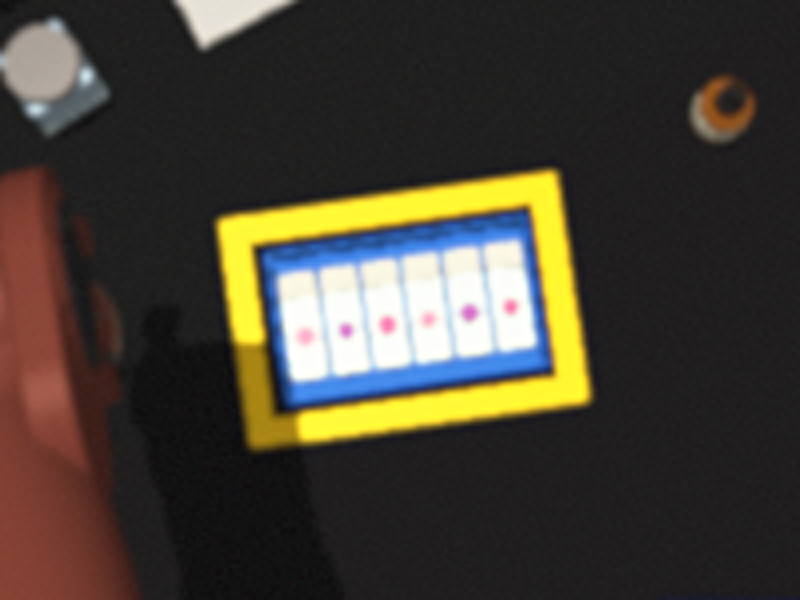

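The top view shows the tray square inside the tape with an even margin, within about 3 mm of centre. I go to the lid next.

send_rows --deltas '[[[50,20,0,-5,0,0,0],[50,20,0,-5,0,0,0],[50,20,0,-5,0,0,0],[50,20,0,-5,0,0,0],[50,20,0,-5,0,0,0],[50,10,0,-5,0,0,0.1],[50,10,0,0,0,0,0.1],[50,0,0,0,0,0,0.06],[50,0,0,0,0,0,0],[50,0,0,0,0,0,0]]]'

```text
clock: 11.33
ee_pos: [0.4982, 0.301, 0.2984]
eef_rot: [0.745, 0.668, -0.0, 0.0]
force: [0.1, -0.3, 0.3]
opening: 0.587
grasp_force: 0.0
```

Run:
```python
from h import *
goto([.488,.353,.28],-7)
P=eyes.camera_params("wrist");im=eyes.read_camera("wrist"); cv2.imwrite("pics/w5.png",im[:,:,::-1]); import pickle; pickle.dump(P,open("w5.pkl","wb"))
# tray verification from earlier wrist view
```

```text
t 11.33 pos [498.2 301.  298.4] yawy -6.24 z [-2.e-04 -2.e-04 -1.e+00] open 50.1 F [ 0.1 -0.3  0.3] grip 0.0 q [ 0.42  0.4  -0.    1.16 -0.    2.1 ]
shift [ 50.6 -15.8  18.4]
rz 0.0132
```

View pics/w5.png

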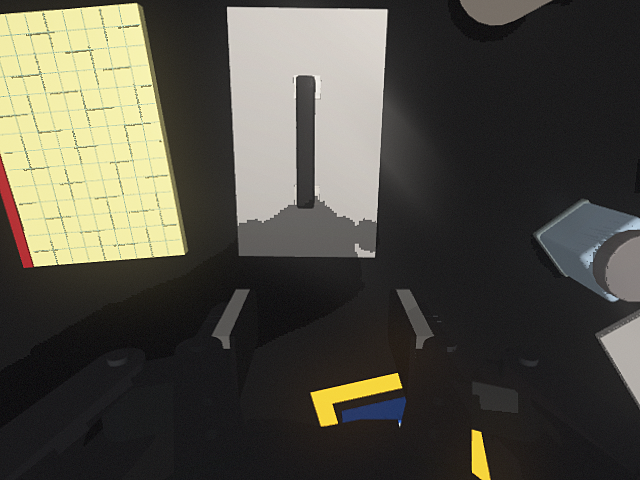

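The wrist view shows the lid with corners at (227,7), (388,10), (376,257) and (239,255). The bar runs from (305,76) to (306,208), and the jar, notepad and wash bottle stand well clear.

Run:
```python
from h import *
import pickle; P=pickle.load(open("w5.pkl","rb"))
im=cv2.imread("pics/w5.png").max(2)
w=plane("wrist",[(227,7),(388,10),(376,257),(239,255)],.012,P)*1000; print(w.round(1),w.mean(0))
m=np.zeros_like(im); m[3:265,220:392]=im[3:265,220:392]>70
w=plane("wrist",cv2.convexHull(np.argwhere(m)[:,::-1].astype(np.int32)).reshape(-1,2),.012,P)[:,:2].astype(np.float32)*1000; print(cv2.minAreaRect(w))
w=plane("wrist",[(297,76),(314,76),(314,208),(297,208)],.052,P)*1000; print(w.round(1),w.mean(0))
# tray seen by top: rim corners reproject check & w4
```

```text
[[440.5 465.9  12. ]
 [567.  450.1  12. ]
 [543.  245.1  12. ]
 [415.7 260.9  12. ]] [491.54626617 355.49434344  12.        ]
((495.66632080078125, 355.329345703125), (207.8736114501953, 138.3126983642578), 83.0746841430664)
[[491.1 405.2  52. ]
 [503.5 403.9  52. ]
 [492.3 305.8  52. ]
 [478.7 307.3  52. ]] [491.3905954  355.56029773  52.        ]
```

```bash
python3 -c "
from h import *
goto([.4915,.3555,.096],-7.0)"
```

```text
t 11.38 pos [498.3 300.9 298.4] yawy -6.25 z [-2.e-04 -2.e-04 -1.e+00] open 49.9 F [ 0.4  0.3 -0.2] grip 0.0 q [ 0.42  0.4  -0.    1.16 -0.    2.1 ]
shift [ 53.6 -12.7 202.4]
rz 0.0131
```

send_rows --deltas '[[[50,6,-1.5,14,0,0,0.013],[50,6,-1.5,14,0,0,0],[50,6,-1.5,14,0,0,0],[50,6,-1.5,14,0,0,0],[50,6,-1.5,14,0,0,0],[50,6,-1.5,14,0,0,0],[50,6,-1.5,14,0,0,0],[50,6,-1,14,0,0,0],[50,5,-1,14,0,0,0],[50,0,0,0,0,0,0]]]'

```text
clock: 12.22
ee_pos: [0.4911, 0.3549, 0.1698]
eef_rot: [0.749, 0.663, -0.002, -0.001]
force: [-0.8, -0.5, 0.2]
opening: 0.588
grasp_force: 0.0
```

```bash
python3 -c "
from h import *
goto([.4915,.3555,.096],-7.0)"
```

```text
t 12.22 pos [491.1 354.9 169.8] yawy -7.01 z [-0.0036 -0.0018 -1.    ] open 50.2 F [-0.8 -0.5  0.2] grip 0.0 q [ 0.51  0.54 -0.13  0.9   0.    2.2 ]
shift [ 0.8  0.5 73.8]
rz -0.0001
```

send_rows --deltas '[[[50,0.4,0.4,10,0,0,0],[50,0,0,12,0,0,0],[50,0,0,12,0,0,0],[50,0,0,12,0,0,0],[50,0,0,10,0,0,0],[50,0,0,8,0,0,0],[50,0,0,6,0,0,0],[50,0,0,3,0,0,0],[50,0,0,0,0,0,0],[50,0,0,0,0,0,0]]]'

```text
clock: 13.05
ee_pos: [0.4929, 0.3558, 0.0997]
eef_rot: [0.75, 0.662, 0.0, 0.0]
force: [0.1, -0.7, 0.5]
opening: 0.585
grasp_force: 0.0
```

send_rows --deltas '[[[0,0,0,0,0,0,0],[0,0,0,0,0,0,0],[0,0,0,0,0,0,0],[0,0,0,0,0,0,0],[0,0,0,0,0,0,0],[0,0,0,0,0,0,0],[0,0,0,0,0,0,0],[0,0,0,0,0,0,0],[0,0,0,0,0,0,0],[0,0,0,0,0,0,0]]]' --squeeze 80

```text
clock: 13.88
ee_pos: [0.4928, 0.3559, 0.1]
eef_rot: [0.75, 0.662, 0.0, -0.0]
force: [-1.6, -0.6, 5.8]
opening: 0.151
grasp_force: 79.1
```

Run:
```python
from h import *
goto([.4915,.3555,.096],-7.0)
```

```text
t 13.88 pos [492.8 355.9 100. ] yawy -7.1 z [ 5.e-04  5.e-04 -1.e+00] open 12.9 F [-1.6 -0.6  5.8] grip 79.1 q [ 0.51  0.62 -0.2   0.75  0.    2.2 ]
shift [-0.6 -1.3  4. ]
rz -0.0017
```

send_rows --deltas '[[[0,0,0,-4,0,0,0],[0,0,0,-8,0,0,0],[0,0,0,-14,0,0,0],[0,0,0,-16,0,0,0],[0,0,0,-16,0,0,0],[0,0,0,-16,0,0,0],[0,0,0,-16,0,0,0],[0,0,0,-14,0,0,0],[0,0,0,-8,0,0,0],[0,0,0,0,0,0,0]]]'

```text
clock: 14.72
ee_pos: [0.4935, 0.3562, 0.2134]
eef_rot: [0.75, 0.662, 0.001, 0.0]
force: [-0.0, 0.5, -4.3]
opening: 0.15
grasp_force: 78.3
```

Run:
```python
from h import *
goto([.5623,-.0148,.21],8.53)
```

```text
t 14.72 pos [493.5 356.2 213.4] yawy -7.1 z [ 0.0027  0.0015 -1.    ] open 12.8 F [-0.   0.5 -4.3] grip 78.3 q [ 0.51  0.51 -0.07  0.99 -0.    2.2 ]
shift [-359.6  114.2    3.1]
rz -0.2729
```

send_rows --deltas '[[[0,-10,3,0,0,0,0],[0,-20,6,0,0,0,0],[0,-25,8,0,0,0,0],[0,-25,8,0,0,0,0],[0,-25,8,0,0,0,0],[0,-25,8,0,0,0,0],[0,-25,8,0,0,0,0],[0,-25,8,0,0,0,0],[0,-25,8,0,0,0,0],[0,-25,8,0,0,0,0]]]'

```text
clock: 15.55
ee_pos: [0.536, 0.1166, 0.2103]
eef_rot: [0.75, 0.662, -0.001, -0.001]
force: [1.3, -1.0, -3.6]
opening: 0.145
grasp_force: 78.1
```

send_rows --deltas '[[[0,-25,8,0,0,0,0],[0,-25,8,0,0,0,0],[0,-25,8,0,0,0,0],[0,-25,8,0,0,0,0],[0,-20,6,0,0,0,0],[0,-9,3,0,0,0,-0.06],[0,0,0,0,0,0,-0.07],[0,0,0,0,0,0,-0.07],[0,0,0,0,0,0,-0.073],[0,0,0,0,0,0,0]]]'

```text
clock: 16.38
ee_pos: [0.5605, -0.0151, 0.2102]
eef_rot: [0.652, 0.759, -0.001, -0.001]
force: [1.4, -0.4, -3.4]
opening: 0.146
grasp_force: 78.2
```

Run:
```python
from h import *
goto([.5623,-.0148,.21],8.53)
im=eyes.read_camera("scene"); cv2.imwrite("pics/s6.png",cv2.resize(im[150:330,200:420],None,fx=3,fy=3,interpolation=2)[:,:,::-1])
```

```text
t 16.38 pos [560.5 -15.1 210.2] yawy 8.69 z [-2.2e-03  1.0e-04 -1.0e+00] open 12.5 F [ 1.4 -0.4 -3.4] grip 78.2 q [-0.16  0.43 -0.21  0.94 -0.    1.26]
shift [0.1 1.8 0.2]
rz 0.0028
```

View pics/s6.png

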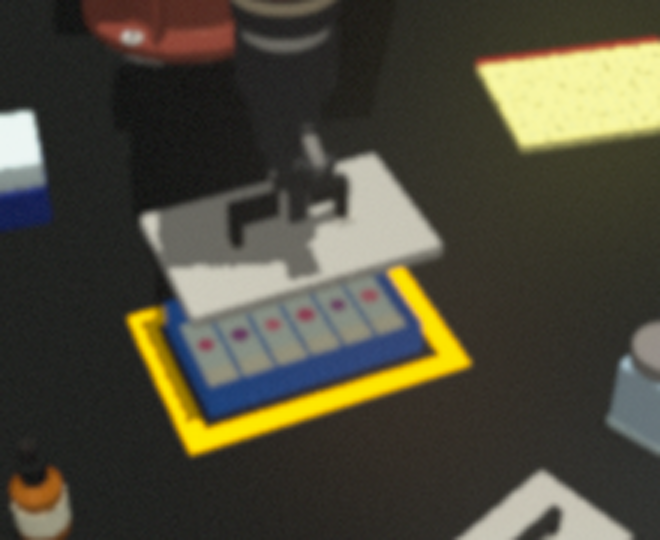

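Run:
```python
from h import *
s=readout.state(); t=s["ee_pos"]; M=R.from_quat(s["eef_rot"]).as_matrix()
for c in [(104,-64),(-104,-64),(104,64),(-104,64),]:
    X=t+M@(np.array([*c,88])/1000); print(c,X.round(3),((proj("scene",X)-[200,150])*3).round(0))
w=plane("scene",np.array([(140,215),(375,153),(442,243),(190,317)])/3+[200,150],t[2]-.088)*1000; print(w.round(0),w.mean(0))
# tray rim from scene: check
w=plane("scene",np.array([(430,355),(205,417)])/3+[200,150],.0)*1000; print(w.round(0))
a=np.radians(8.53)
for c in [(55,95),(55,-95)]:
    X=[.5623+(c[0]*np.cos(a)-c[1]*np.sin(a))/1e3,-.0148+(c[0]*np.sin(a)+c[1]*np.cos(a))/1e3]
    for z in(0,.032): print(c,z,((proj("scene",np.array([*X,z]))-[200,150])*3).round(0))
```

```text
(104, -64) [0.482 0.078 0.123] [[374. 152.]]
(-104, -64) [ 0.512 -0.127  0.122] [[139. 214.]]
(104, 64) [0.609 0.097 0.122] [[441. 244.]]
(-104, 64) [ 0.639 -0.108  0.122] [[191. 316.]]
[[ 513. -127.  122.]
 [ 483.   80.  122.]
 [ 608.   98.  122.]
 [ 640. -109.  122.]] [560.97712943 -14.55048154 122.39056984]
[[ 611.   94.    0.]
 [ 631. -104.    0.]]
(55, 95) 0 [[420. 350.]]
(55, 95) 0.032 [[422. 323.]]
(55, -95) 0 [[209. 416.]]
(55, -95) 0.032 [[206. 389.]]
```

The lid is held straight, and its projected corners match the picture within 2 px. I tilt it 0.2 rad with the far edge low.

send_rows --deltas '[[[0,0,1.8,0,0.02,0,0.003],[0,0,0,0,0.03,0,0],[0,0,0,0,0.03,0,0],[0,0,0,0,0.03,0,0],[0,0,0,0,0.03,0,0],[0,0,0,0,0.03,0,0],[0,0,0,0,0.03,0,0],[0,0,0,0,0,0,0],[0,0,0,0,0,0,0],[0,0,0,0,0,0,0]]]'

```text
clock: 17.27
ee_pos: [0.5631, -0.0144, 0.2111]
eef_rot: [0.651, 0.753, -0.075, -0.065]
force: [-0.4, 0.3, -3.7]
opening: 0.144
grasp_force: 78.5
```

Run:
```python
from h import *
goto([.5815,-.0119,.145],8.53)
```

```text
t 17.27 pos [563.1 -14.4 211.1] yawy 8.3 z [-0.1961 -0.0287 -0.9802] open 12.3 F [-0.4  0.3 -3.7] grip 78.5 q [-0.13  0.56  0.    1.2  -0.05  1.3 ]
shift [-0.2 31.3 61.1]
rz -0.004
```

send_rows --deltas '[[[0,0,3,6,0,0,0],[0,0,4,8,0,0,0],[0,0,4,8,0,0,0],[0,0,4,8,0,0,0],[0,0,4,8,0,0,0],[0,0,4,8,0,0,0],[0,0,4,8,0,0,0],[0,0,4,6,0,0,0],[0,0,0,0,0,0,0],[0,0,0,0,0,0,0]]]'

```text
clock: 18.1
ee_pos: [0.5814, -0.0116, 0.146]
eef_rot: [0.65, 0.753, -0.076, -0.066]
force: [-1.3, -0.7, -3.7]
opening: 0.148
grasp_force: 78.4
```

Run:
```python
from h import *
goto([.5815,-.0119,.1331],8.53)
im=eyes.read_camera("scene"); cv2.imwrite("pics/s7.png",cv2.resize(im[170:330,210:410],None,fx=3.7,fy=3.7,interpolation=2)[:,:,::-1])
```

```text
t 18.1 pos [581.4 -11.6 146. ] yawy 8.37 z [-0.1974 -0.0288 -0.9799] open 12.6 F [-1.3 -0.7 -3.7] grip 78.4 q [-0.12  0.66 -0.02  1.09 -0.05  1.31]
shift [-0.3  2.6 12.6]
rz -0.0027
```

View pics/s7.png

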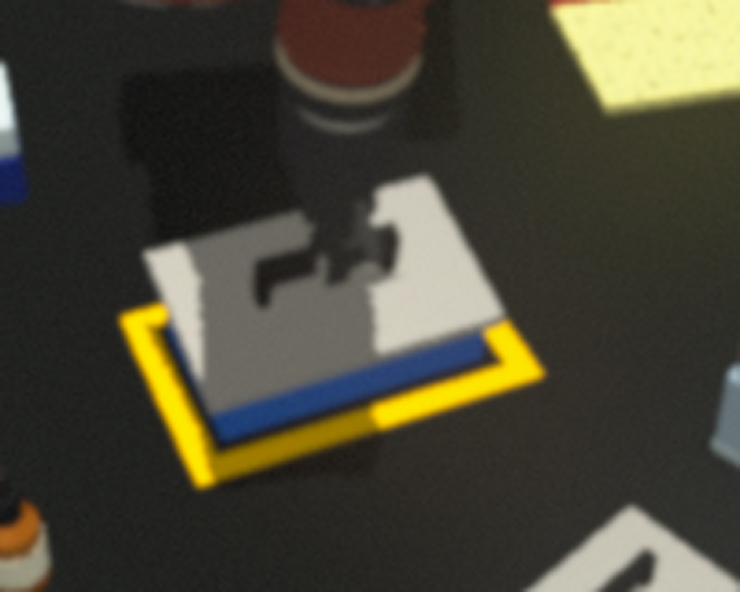

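The scene view shows the tilted lid centred over the tray. Its low far edge runs from (205,410) to (500,318), just over the tray's far wall. I lower it slowly until contact.

send_rows --deltas '[[[0,0,0.5,2.5,0,0,0],[0,0,0.5,2.5,0,0,0],[0,0,0.4,2,0,0,0],[0,0,0.4,2,0,0,0],[0,0,0.2,1,0,0,0],[0,0,0.2,1,0,0,0],[0,0,0.1,0.5,0,0,0],[0,0,0,0,0,0,0],[0,0,0,0,0,0,0],[0,0,0,0,0,0,0]]]'

```text
clock: 18.98
ee_pos: [0.5815, -0.0117, 0.1348]
eef_rot: [0.65, 0.753, -0.076, -0.065]
force: [-0.5, -0.6, -3.3]
opening: 0.145
grasp_force: 78.5
```

Run:
```python
from h import *
goto([.5815,-.0119,.1331],8.53)
```

```text
t 18.98 pos [581.5 -11.7 134.8] yawy 8.36 z [-0.1964 -0.029  -0.9801] open 12.4 F [-0.5 -0.6 -3.3] grip 78.5 q [-0.12  0.67 -0.03  1.07 -0.05  1.31]
shift [-0.2  0.3  1.7]
rz -0.0029
```

send_rows --deltas '[[[0,0,0.1,0.5,0,0,0],[0,0,0.1,0.5,0,0,0],[0,0,0.1,0.5,0,0,0],[0,0,0.1,0.3,0,0,0],[0,0,0,0.3,0,0,0],[0,0,0,0,0,0,0],[0,0,0,0,0,0,0],[0,0,0,0,0,0,0],[0,0,0,0,0,0,0],[0,0,0,0,0,0,0]]]'

```text
clock: 19.82
ee_pos: [0.5814, -0.0117, 0.1328]
eef_rot: [0.65, 0.753, -0.076, -0.065]
force: [-1.9, 1.1, 3.6]
opening: 0.149
grasp_force: 79.4
```

There is contact: the force went from −3.5 N to +3.6 N, at 0.2 rad tilt. Now I pivot about the far wall, with δ=0.02 per row giving a shift of (0, −1.83, +1.12) mm.

send_rows --deltas '[[[0,0,-1.83,1.1,-0.02,0,0],[0,0,-1.83,1.1,-0.02,0,0],[0,0,-1.83,1.1,-0.02,0,0],[0,0,-1.83,1.1,-0.02,0,0],[0,0,-1.83,1.1,-0.02,0,0],[0,0,-1.83,1.1,-0.02,0,0],[0,0,-1.83,1.1,-0.02,0,0],[0,0,0,0,0,0,0],[0,0,0,0,0,0,0],[0,0,0,0,0,0,0]]]'

```text
clock: 20.65
ee_pos: [0.568, -0.0137, 0.1269]
eef_rot: [0.653, 0.756, -0.023, -0.02]
force: [-1.4, 0.1, 1.4]
opening: 0.147
grasp_force: 79.3
```

Run:
```python
from h import *
goto([.5623,-.0148,.124],8.53)
th=.06; import math
x=(55-55*math.cos(th)+92*math.sin(th))/1000; a=math.radians(8.53)
print(.5623+x*math.cos(a),-.0148+x*math.sin(a),32+55*math.sin(th)+92*math.cos(th))
```

```text
t 20.65 pos [568.  -13.7 126.9] yawy 8.36 z [-0.0598 -0.0089 -0.9982] open 12.5 F [-1.4  0.1  1.4] grip 79.3 q [-0.14  0.56 -0.23  0.84 -0.02  1.28]
shift [-0.3 -5.6  3.2]
rz -0.0029
0.5678535403619828 -0.01396704482395403 127.13247003040823
```

Right on plan, so I do the last 0.06 rad.

send_rows --deltas '[[[0,0,-0.92,0.55,-0.01,0,0],[0,0,-0.92,0.55,-0.01,0,0],[0,0,-0.92,0.55,-0.01,0,0],[0,0,-0.92,0.55,-0.01,0,0],[0,0,-0.92,0.55,-0.01,0,0],[0,0,-0.92,0.55,-0.01,0,0],[0,0,0,0,0,0,0],[0,0,0,0,0,0,0],[0,0,0,0,0,0,0],[0,0,0,0,0,0,0]]]'

```text
clock: 21.48
ee_pos: [0.5626, -0.0145, 0.124]
eef_rot: [0.654, 0.757, 0.0, 0.0]
force: [-0.4, -0.1, 7.1]
opening: 0.145
grasp_force: 80.0
```

Run:
```python
from h import *
goto([.5623,-.0148,.124],8.53)
im=eyes.read_camera("scene"); cv2.imwrite("pics/s8.png",cv2.resize(im[170:330,210:410],None,fx=3.7,fy=3.7,interpolation=2)[:,:,::-1])
```

```text
t 21.48 pos [562.6 -14.5 124. ] yawy 8.37 z [ 8.e-04 -1.e-04 -1.e+00] open 12.4 F [-0.4 -0.1  7.1] grip 80.0 q [-0.16  0.52 -0.31  0.74  0.    1.27]
shift [-0.3 -0.3  0. ]
rz -0.0029
```

send_rows --deltas '[[[40,0,0,0,0,0,0],[40,0,0,0,0,0,0],[40,0,0,0,0,0,0],[40,0,0,0,0,0,0],[40,0,0,0,0,0,0],[40,0,0,-4,0,0,0],[40,0,0,-10,0,0,0],[40,0,0,-20,0,0,0],[40,0,0,-30,0,0,0],[40,0,0,-30,0,0,0]]]'

```text
clock: 22.37
ee_pos: [0.5617, -0.0144, 0.2191]
eef_rot: [0.654, 0.757, -0.0, -0.0]
force: [0.8, 0.1, -0.3]
opening: 0.468
grasp_force: 0.0
```

send_rows --deltas '[[[40,0,0,-30,0,0,0],[40,35,-10,-10,0,0,0],[40,35,-10,0,0,0,0],[40,35,-10,0,0,0,0],[40,35,-10,0,0,0,0],[40,35,-10,0,0,0,0],[40,35,-10,0,0,0,0],[40,20,-5,0,0,0,0],[40,0,0,0,0,0,0],[40,0,0,0,0,0,0]]]'

```text
clock: 23.2
ee_pos: [0.4641, 0.2046, 0.2585]
eef_rot: [0.653, 0.758, 0.0, 0.0]
force: [0.2, -0.1, 0.3]
opening: 0.469
grasp_force: 0.0
```

Run:
```python
from h import *
goto(None)
im=eyes.read_camera("top"); V=im.max(2).astype(int); S=V-im.min(2)
print("lid",rect("top",(V>90)&(S<60),.036,(260,190,385,285)))
hsv=cv2.cvtColor(im,cv2.COLOR_RGB2HSV); H,S,V=[hsv[:,:,i].astype(int) for i in range(3)]
print("tape",rect("top",(H>20)&(H<35)&(S>120)&(V>90),0,(260,190,385,285)))
m=((H>95)&(H<130)&(S>100)&(V>60))[190:285,260:385]; print("blue px",m.sum(), np.argwhere(m).mean(0) if m.any() else "")
```

```text
t 23.2 pos [464.1 204.6 258.5] yawy 8.51 z [ 0.001  0.    -1.   ] open 40.0 F [ 0.2 -0.1  0.3] grip 0.0 q [ 0.27  0.29 -0.28  1.   -0.    1.69]
lid (560.767822265625, -14.855934143066406, 206.3891143798828, 127.52730560302734, 8.270034790039062)
tape (563.07080078125, -13.813827514648438, 256.6017761230469, 176.25106811523438, 8.53598403930664)
blue px 0
```

```bash
python3 -c "
from bench import workorder
print(workorder.finish_job())"
```

```text
the job is handed in; nothing more can be done
None
```

Job handed in at about 23 s; no verdict came back. The tray lies square in the tape within about 3 mm, and the lid was pivoted down, seated and released without a drop; I viewed 11 pictures, one over the limit of 10.

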